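# Switch the ball sorter to its other chute

## Robot

A 7-joint arm with a two-finger parallel gripper is mounted at the origin on the work surface. World frame = base frame: x ahead of the robot, y to its left, z up, the work surface at z = 0. Lengths are in m, angles in degrees, forces in N, time in s.
With the tool pointing down it reaches from about 0.4 to 0.75 m from the base axis. Payload 19.5 kg.
Tool frame: the origin (TCP) lies on the front face of the gripper's body, between the roots of the fingers; the fingertips stand 73 mm ahead of it and the grasp point (between the pads) lies 54 mm ahead of it; x points along the fingers, y is the direction in which the jaws open and shut, and the axes are right-handed (so a half turn about x gives the same grasp; the last joint's range is limited). The gripper opens to 85 mm and grips with 20 to 120 N. Pads are 22 mm wide; open, the fingers measure 114 mm over their backs; the gripper's body (76 mm by 85 mm) begins 54 mm behind the grasp point. The pads swing forward as they close: fully open they stand 13 mm farther back than shut.
Start: joints at [65.105, 40.479, -1.581, 85.061, 1.261, 54.483, -4.326], TCP at [0.22, -0.531, 0.304] pointing down, gripper open.
Joint ranges: [-155.06, 155.06], [-18.47, 123.98], [-90, 86.84], [0, 140.48], [-83.41, 263.41], [0, 116], [-161.91, 161.91]. Speed limits (degrees/s): [108.29, 108.29, 147.25, 147.25, 172.46, 172.46, 172.46].

## Interface

Orientations are given as a 3x3 rotation matrix whose columns are the frame's x, y, z axes.
In Python, from rig import robot, ik, grab_frame, camera_info, recognise, monitor gives the robot as it stands. The module is installed in compiled form; this text tells all that it offers. Calls block until the motion is done:
- robot.move_ptp(position, orientation): joint-space move of the TCP to a pose.
- robot.movel(position, velocity=0.15, orientation=None, contact_N=None): straight line of the TCP; orientation=None keeps the orientation; velocity is the mean speed in m/s. With contact_N (N) it stops when the force on the tool has changed by that much, and returns True; else False.
- robot.goto_joints(angles): joint-space move.
- robot.ungrasp() and robot.grab(): open the fingers fully, or close them until they stop; the grip force is fixed at half the most.
- robot.sleep(seconds).
- ik(position, orientation): joint angles nearest the present ones, or None.
- grab_frame(name): name is "side" or "top" or "wrist"; returns (picture, depth): 384x512x3 uint8, red, green, blue; 384x512 float32, m along the optical axis (not along the pixel's ray), 0 where there is no reading.
- camera_info(name): a dict with "vfov" (degrees; the focal length in pixels is half the picture's height over the tangent of half this angle, whatever the lens; pixels are square), "cx", "cy" (the principal point, pixels), "view" (4x4, takes a point from world to camera coordinates); the wrist camera has in their place "T_tool_cam" (4x4, takes a point from camera to tool coordinates, whose origin is the TCP and whose axes are the tool frame's). Camera axes: x right, y up, looking along -z (the intrinsics and any distortion apply to the point x, -y, -z); pixel columns grow to the right and rows downward; lengths in m; the calibration is good to about 2 mm. A picture is of the moment at which its call begins: read the wrist's pose just before it. camera_info takes no time and is no camera call.
A pose or a line that the arm cannot do raises robot.Unreachable and nothing moves.
- robot.finish_job(): hands the job in, once; it reports no verdict.
Trained networks look in the newest picture that a camera, given by its name, has taken for a name from the list of things; names that differ only in an ending like _2 or _b are one class to them, and where a whole thing is asked for, a point or a joint stands for the part that bears it (a point fixed in the world has none). Each returns a list of dicts, best first, with "conf" (0 to 1); they miss things now and then, are a little off and sometimes report something else, mostly with a low value. They report only what shows in the picture. A call takes as long as a camera call. They do not tell look-alikes from the thing itself.
- recognise(camera, label): "location" ([column, row] in pixels, amid what is visible of it).
Readings, each from a call of its own:
- monitor.read_t(): time.
- monitor.read_joint_positions(): joint angles.
- monitor.read_qvel(): joint speeds.
- monitor.read_joint_efforts(): joint torques, N m.
- monitor.read_ee_pos(): TCP position.
- monitor.read_eef_rot(): TCP orientation.
- monitor.read_force(): force on the tool from outside, world axes, zero at the start.
- monitor.read_moment(): the same for the moment, N m.
- monitor.read_gripper_width(): finger opening in m.
Only numpy, scipy, OpenCV 4.12 (cv2) and the standard library are available. Lean on these libraries where they do the work, as an engineer would, in place of code of your own. Each camera call takes 0.05 s, during which the arm holds its last target.

## Task

The seesaw gate of the ball sorter is tipped towards one of its two chutes: rock it right over with a fingertip so that it feeds the other chute, and only then push the red shutter tab sideways as far as it goes, so that all three wooden balls roll down that other chute into its tray. Only push and press: do not touch the balls, and leave the bowl, the finial and the gouge where they are. Finish once the balls lie in the tray, with gate and shutter left switched over.

Things in the scene. Friction and masses are not known exactly. Their poses are not given: they have to be found in the camera images.
- sorter: Fixed wooden ball sorter, 590 mm wide (y). Origin on the bench under the gate's pivot; x axis up the feed lane (away from the robot), y to its left, z up. Place and yaw vary. The feed lane (51 mm wide, walls 34 mm high) descends along the middle from x = 190 mm to 30 mm, ending at z = 115 mm over the gate's middle. A fixed chute leads from each gate end to a tray.
- gate (a joint): Tilt of the seesaw gate, a green wooden trough 180 mm long (along y), 66 mm wide; pivot along the sorter's x axis at z = 85 mm. Limits -0.22, +0.22 rad. Positive: left (+y) end up, feeds right; negative: feeds left. A brass weight on the front wall (top 63 mm over the pivot) makes it fall to and stay on the side it is past level; under 1 N on a pad rocks it. Starts tipped either way.
- pad_left (a point): Centre of the top of the gate's left blue round press pad (32 mm diameter, 8 mm thick), 85 mm left of the pivot and 64 mm in front of it (robot side), free from above. Raised (about z = 111 mm) when the gate joint is positive; about z = 74 mm when down.
- pad_right (a point): The same for the right blue pad, 85 mm to the right of the pivot; raised when the gate joint is negative.
- shutter (a joint): Travel of the steel shutter that closes the feed lane: 0 shut, 0.055 m fully open; it slides to the sorter's +y (left). About 1 N of friction; it stays where it is left. The balls pass only when it is nearly fully open (0.047 or more is open).
- shutter_tab (a point): Centre of the upper part of the shutter's upright red tab, the point to push. The tab is 12 mm (x) by 14 mm (y) and reaches from 44 mm below this point to 20 mm above it. Shut, it stands mid-lane; lane walls end 46 mm below this point; the balls wait just behind (+x), tops about 40 mm below it. Push its right (-y) side towards +y.
- ball1_center (a point): Centre of turned wooden ball 1 of 3 (36 mm diameter, 18 g), waiting in the feed lane behind the shutter, number 1 from the front. Not to be touched.
- ball2_center (a point): Centre of turned wooden ball 2 of 3 (36 mm diameter, 18 g), waiting in the feed lane behind the shutter, number 2 from the front. Not to be touched.
- ball3_center (a point): Centre of turned wooden ball 3 of 3 (36 mm diameter, 18 g), waiting in the feed lane behind the shutter, number 3 from the front. Not to be touched.
- tray_left (a point): Middle of the cork floor (z = 6 mm) of the left tray, 235 mm to the left of the pivot; inside 118 mm (x) by 102 mm (y), walls 30 to 85 mm high.
- tray_right (a point): The same for the right tray, 235 mm to the right of the pivot.
- bowl: Loose turned wooden bowl, 90 mm across, 50 mm high, standing beside the feed lane on one side; origin under its centre. Leave it alone.
- finial: Loose dark turned finial, 52 mm foot, 100 mm high, standing beside the feed lane on the other side; origin under its centre. Leave it alone.
- gouge: Loose turning gouge, 233 mm long, 28 mm high, lying on the bench in front of the gate, across; origin under its middle, x axis towards the blade. Leave it alone.
Things that resemble listed ones, but are neither listed nor needed, are in the scene too. Leave any blue or turquoise look-alike of the part that bears ball2_center alone.

How it is judged:
By the outcome, as a careful person would: the job done as asked, in the order asked, and still so for the second after the job is handed in, with the robot touching nothing.
It also fails if it takes over 45 s, if anything falls off the work surface, if the arm or the gripper's body presses on something with over 40 N, if the wrist force passes 120 N, or if a joint passes its speed limit or range.

## Working session

There is one attempt and no reset: what is moved stays moved. The work goes in short steps, each a Python script; the robot and the scene stay as the last script left them, time stands still between calls to the robot, and variables do not carry over. Pictures are saved under pics/ and viewed, and the job is handed in when it is done.

```bash
mkdir -p pics
cat > h.py <<'E'
import numpy as np, cv2
from rig import robot, ik, grab_frame, camera_info, recognise, monitor
def save(n,p,f=None):
    cv2.imwrite('pics/'+n,cv2.cvtColor(p,cv2.COLOR_RGB2BGR))
def world(cam,uv,depth,ci=None,r=2):
    ci=ci or camera_info(cam); f=192/np.tan(np.radians(ci['vfov'])/2)
    u,v=uv; d=depth[int(v)-r:int(v)+r+1,int(u)-r:int(u)+r+1]; d=np.median(d[d>0])
    p=np.array([(u-ci['cx'])/f*d,-(v-ci['cy'])/f*d,-d,1])
    return (np.linalg.inv(ci['view'])@p)[:3]
def pix(cam,P):
    ci=camera_info(cam); f=192/np.tan(np.radians(ci['vfov'])/2)
    c=ci['view']@np.append(P,1); return np.array([ci['cx']+f*c[0]/-c[2],ci['cy']-f*c[1]/-c[2]])
E
python3 - <<'E'
from h import *
for c in('side','top'):
    p,d=grab_frame(c);save(c+'0.png',p);np.save(c+'0.npy',d)
    ci=camera_info(c);print(c,ci)
    for l in('gate','pad_left','pad_right','shutter_tab','ball1_center','bowl','finial','gouge','sorter'):
        for r in recognise(c,l)[:4]:
            try: w=world(c,r['location'],d).round(3)
            except Exception as e: w=e
            print(l,round(r['conf'],2),np.round(r['location']),w)
print(monitor.read_t())
E
```

```text
side {'vfov': 51.167118599045416, 'cx': 257.298963711515, 'cy': 183.23232723409822, 'view': array([[-0.86012685, -0.5098736 ,  0.01451621,  0.55585751],
       [ 0.33966468, -0.5512991 ,  0.76203491, -0.28094615],
       [-0.38053871,  0.66037733,  0.64737321, -0.7607229 ],
       [ 0.        ,  0.        ,  0.        ,  1.        ]])}
gate 0.64 [303. 182.] [ 0.539 -0.019  0.119]
pad_left 0.98 [301. 183.] [ 0.541 -0.01   0.121]
pad_left 0.24 [274. 191.] [0.59  0.024 0.099]
pad_right 0.81 [303. 180.] [ 0.54  -0.018  0.123]
shutter_tab 0.55 [284. 146.] [ 0.616 -0.067  0.161]
bowl 0.86 [222. 200.] [0.73  0.033 0.011]
finial 0.87 [303. 145.] [ 0.64  -0.242  0.048]
gouge 0.63 [352. 227.] [ 0.414 -0.038  0.025]
sorter 0.75 [274. 190.] [0.59  0.024 0.102]
top {'vfov': 48.577524319631905, 'cx': 256.5884040585088, 'cy': 193.36773874121243, 'view': array([[ 4.56785936e-04, -9.99915446e-01,  1.29958569e-02,
         1.46638999e-02],
       [ 9.85596197e-01,  2.64796503e-03,  1.69095018e-01,
        -6.37258039e-01],
       [-1.69115133e-01,  1.27314269e-02,  9.85514070e-01,
        -9.70311484e-01],
       [ 0.00000000e+00,  0.00000000e+00,  0.00000000e+00,
         1.00000000e+00]])}
gate 0.9 [288. 222.] [ 0.564 -0.056  0.091]
pad_left 0.69 [290. 226.] [ 0.555 -0.06   0.089]
pad_right 0.67 [303. 196.] [ 0.612 -0.081  0.174]
pad_right 0.58 [286. 221.] [ 0.566 -0.051  0.092]
shutter_tab 0.54 [300. 197.] [ 0.618 -0.081  0.12 ]
ball1_center 0.67 [298. 184.] [ 0.64  -0.074  0.154]
ball1_center 0.36 [296. 220.] [ 0.569 -0.074  0.087]
bowl 0.68 [242. 166.] [0.717 0.052 0.005]
finial 0.68 [368. 195.] [ 0.633 -0.251  0.063]
gouge 0.64 [283. 290.] [ 0.408 -0.047  0.026]
gouge 0.34 [294. 219.] [ 0.572 -0.071  0.087]
gouge 0.21 [310. 155.] [ 0.703 -0.098  0.164]
sorter 0.57 [298. 220.] [ 0.57  -0.079  0.085]
sorter 0.31 [280. 288.] [ 0.414 -0.041  0.026]
1.0
```

Run:
```python
import cv2
a=cv2.imread('pics/top0.png')[90:330,130:450];cv2.imwrite('pics/top0c.png',cv2.resize(a,None,fx=2.5,fy=2.5,interpolation=2))
a=cv2.imread('pics/side0.png')[80:280,140:400];cv2.imwrite('pics/side0c.png',cv2.resize(a,None,fx=3,fy=3,interpolation=2))
```

```text
(no output)
```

View pics/top0.png

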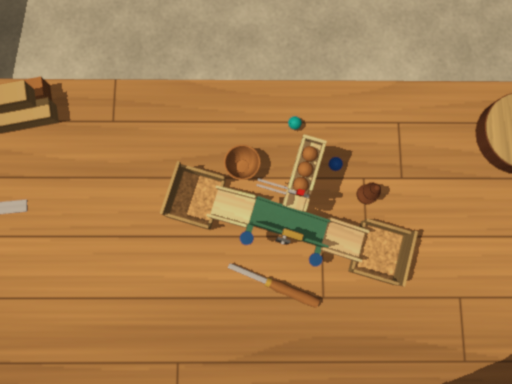

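View pics/top0c.png

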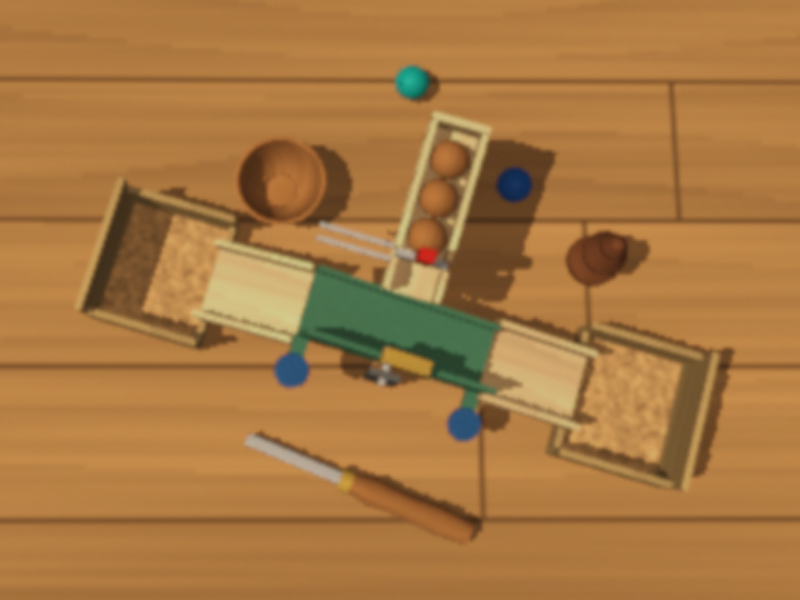

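View pics/side0c.png

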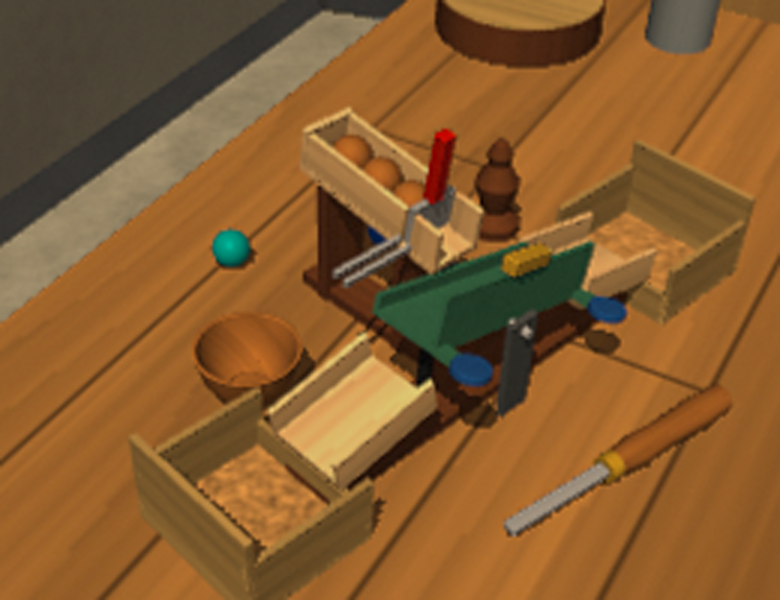

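The top view shows the blue pads at about (247,238) on the left and (316,260) on the right, and the red tab at (301,192). The look-alike balls are blue at (336,164) and teal at (295,123); the gouge lies in front of the gate. Next I'll measure these with depth.

Run:
```python
from h import *
for c in('top','side'):
    p=cv2.cvtColor(cv2.imread(f'pics/{c}0.png'),cv2.COLOR_BGR2HSV);d=np.load(c+'0.npy')
    for n,lo,hi in(('blue',(100,120,60),(125,255,255)),('red',(0,225,120),(4,255,255)),('brass',(18,170,120),(28,255,255))):
        m=cv2.inRange(p,lo,hi)
        k,l,s,ce=cv2.connectedComponentsWithStats(m)
        for i in range(1,k):
            if s[i,4]>15:
                ys,xs=np.where(l==i)
                P=np.array([world(c,(x,y),d,r=0) for x,y in zip(xs,ys) if d[y,x]>0])
                print(c,n,ce[i].round(1),s[i,4],np.median(P,0).round(3),P.min(0).round(3),P.max(0).round(3))
# wall lines: green gate fit
    m=cv2.inRange(p,(65,80,30),(95,255,255))
    ys,xs=np.where(m>0);
    print(cv2.minAreaRect(np.c_[xs,ys].astype(np.float32)))
    P=[world('top',(247,238),np.load('top0.npy')),world('top',(316,260),np.load('top0.npy'))]
P=np.array(P);dv=P[0]-P[1];print(P,np.linalg.norm(dv),np.degrees(np.arctan2(-dv[0],dv[1])))
```

```text
top blue [335.4 163.4] 118 [ 0.718 -0.181  0.032] [ 0.704 -0.197  0.021] [ 0.732 -0.168  0.037]
top blue [246.3 237.4] 108 [0.528 0.04  0.111] [0.515 0.027 0.106] [0.54  0.051 0.118]
top blue [315.3 259. ] 101 [ 0.481 -0.119  0.074] [ 0.469 -0.134  0.068] [ 0.494 -0.107  0.078]
top brass [292.9 234.6] 121 [ 0.532 -0.062  0.146] [ 0.52  -0.082  0.135] [ 0.541 -0.04   0.154]
top brass [268.3 282.2] 34 [ 0.427 -0.012  0.023] [ 0.417 -0.02   0.014] [ 0.436 -0.005  0.029]
((300.81640625, 183.06185913085938), (74.62903594970703, 123.79306030273438), 17.4027042388916)
side blue [341.5 182.6] 78 [ 0.478 -0.114  0.074] [ 0.464 -0.134  0.068] [ 0.494 -0.102  0.079]
side blue [296.4 202.8] 112 [0.525 0.044 0.111] [0.51  0.026 0.108] [0.539 0.057 0.115]
side red [285.  134.3] 93 [ 0.615 -0.066  0.193] [ 0.606 -0.076  0.158] [ 0.626 -0.062  0.219]
side brass [314.  165.3] 79 [ 0.532 -0.052  0.146] [ 0.52 -0.17  0.07] [ 0.565 -0.037  0.151]
side brass [343.6 233.9] 49 [ 0.423 -0.009  0.022] [ 0.414 -0.021  0.009] [ 0.437 -0.001  0.028]
((273.63519287109375, 179.67129516601562), (126.54146575927734, 41.58254623413086), 1.9580672979354858)
[[ 0.52637087  0.0377482   0.11095442]
 [ 0.47850324 -0.12102638  0.07378602]] 0.16994754138690418 -16.777099055984404
```

Heights and the 170 mm spacing agree: the left pad is raised (0.111) and the right is down (0.074). The gate therefore feeds right, and I have to press the left pad and then open the shutter. Before reaching, the candidates are:
- **Raised pad to press:** (246,237), chosen because it's attached to the gate arm and sits at z 0.111.
- **Other pad:** (315,259), at z 0.074.
- **Blue ball:** (335,163), at z 0.03, a look-alike.
- **Teal ball:** (295,123), a look-alike.
- **Tab:** the only red upright is at side (285,134), with its top at z 0.219.

I'll check the choice in one close crop and work out the sorter frame.

```bash
cat >> h.py <<'E'
PL=np.array([0.527,0.0385]);PR=np.array([0.4795,-0.1195])
ys=(PL-PR)/np.linalg.norm(PL-PR);xs=np.array([ys[1],-ys[0]])
O=(PL+PR)/2+0.064*xs
def S(x,y,z): return np.append(O+x*xs+y*ys,z)
def inv(P): q=np.asarray(P)[:2]-O; return np.array([q@xs,q@ys,P[2]])
def ori(sgn=1):
    X=np.array([0,0,-1.]);Y=np.append(sgn*xs,0);return np.c_[X,Y,np.cross(X,Y)]
E
python3 - <<'E'
from h import *
print(O,xs,ys)
for c in('top','side'):
    im=cv2.imread(f'pics/{c}0.png');p=im[:,:,::-1].astype(int);d=np.load(c+'0.npy')
    m=((p[...,0]>110)&(p[...,1]<45)&(p[...,2]<45)).astype(np.uint8)
    yy,xx=np.where(m); P=np.array([inv(world(c,(x,y),d,r=0)) for x,y in zip(xx,yy) if d[y,x]>0])
    print(c,len(P),xx.mean(),yy.mean(),np.percentile(P,[5,50,95],axis=0).round(3))
    for q in((S(-.064,.085,.111)),S(-.064,-.085,.074),S(.054,0,.199)):
        u=pix(c,q);print(u.round(1)); cv2.circle(im,tuple(int(t) for t in u.round()),1,(255,255,255),-1)
    cv2.imwrite(f'pics/chk_{c}.png',cv2.resize(im[110:280,200:370],None,fx=3.5,fy=3.5,interpolation=2))
for s in(1,-1):print(s,monitor.read_eef_rot().round(2).tolist(),ori(s).round(2).tolist(),ik(S(-.066,.087,.25),ori(s)),ik(S(.054,-.05,.25),ori(s)))
E
python3 -c "
import cv2,numpy as np
cv2.imwrite('pics/chk.png',cv2.resize(np.hstack([cv2.imread('pics/chk_%s.png'%c) for c in('top','side')]),(800,400)))"
```

```text
[ 0.5645402  -0.05892585] [ 0.9576593 -0.2879039] [0.2879039 0.9576593]
top 28 299.92857142857144 192.07142857142858 [[ 0.045 -0.002  0.215]
 [ 0.049  0.003  0.218]
 [ 0.052  0.008  0.221]]
[245.6 237.4]
[316.4 259.9]
[301.1 191.6]
side 106 285.22429906542055 134.0373831775701 [[ 0.044 -0.002  0.159]
 [ 0.051  0.008  0.194]
 [ 0.057  0.01   0.218]]
[295.7 201.7]
[342.5 181.1]
[286.5 130.2]
1 [[-0.0, 0.38, -0.92], [0.0, -0.92, -0.38], [-1.0, -0.0, 0.0]] [[0.0, 0.96, -0.29], [0.0, -0.29, -0.96], [-1.0, 0.0, -0.0]] [ -3.6261196   40.76781938  -8.37408607  98.876973     8.34143106
  40.96011366 -33.03843359] [ 12.88895364  47.64615034  -9.39403069  80.14251508   8.69659277
  52.91591185 -15.47312166]
-1 [[-0.0, 0.38, -0.92], [0.0, -0.92, -0.38], [-1.0, -0.0, 0.0]] [[0.0, -0.96, 0.29], [0.0, 0.29, 0.96], [-1.0, 0.0, 0.0]] [ -30.63035093   48.76751431   46.03733829   99.74399819  -43.96405411
   51.23844577 -161.88788942] [  -9.58301789   54.13993024   42.85240666   80.99424917  -39.37688911
   60.32202878 -155.67807997]
```

View pics/chk.png

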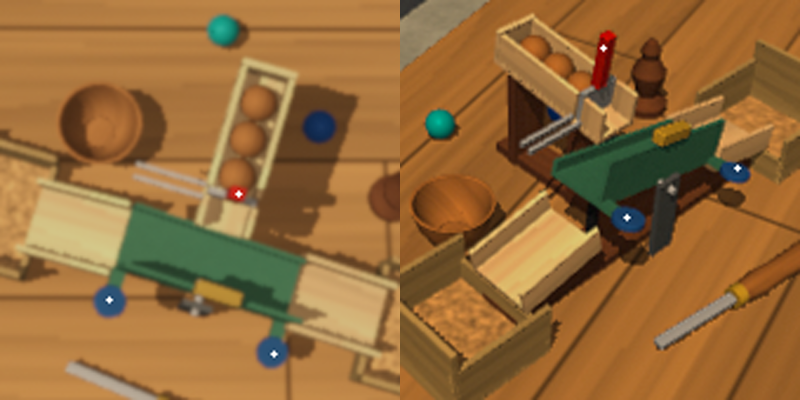

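The check crop shows the projected points landing on both pads and on the red tab. The tab centre in sorter coordinates is about (0.050, 0.002, 0.199). Next I press the left pad.

Run:
```python
from h import *
robot.grab()
robot.move_ptp(S(-.066,.087,.27),ori())
print(monitor.read_t(),monitor.read_ee_pos(),monitor.read_force())
robot.movel(S(-.066,.087,.205),velocity=.12)
f0=monitor.read_force()
r=robot.movel(S(-.066,.087,.145),velocity=.035,contact_N=4)
print(r,monitor.read_ee_pos().round(4),monitor.read_force()-f0,monitor.read_t())
p,d=grab_frame('side');save('press1.png',p)
```

```text
4.0917 [0.52647704 0.0425222  0.26999245] [ 0.02574834  0.11736836 -0.40705192]
True [0.5264 0.0434 0.1479] [-0.06848829  0.3579694  11.80973533] 6.2667
```

View pics/press1.png

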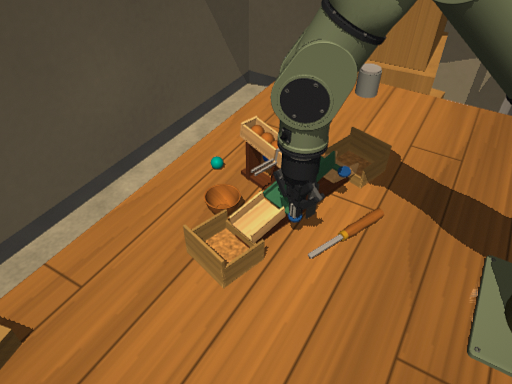

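The picture shows the fingertip on the left pad at about (293,215), with the right pad now raised. The tip stopped at z 0.075, which is the pad's bottom stop. I'll lift, move beside the tab and verify the gate.

Run:
```python
from h import *
robot.movel(S(-.066,.087,.31),velocity=.15)
robot.move_ptp(S(.050,-.055,.31),ori())
for c in('side','top'):
    p,d=grab_frame(c);save(f'after_{c}.png',p)
    h=cv2.cvtColor(p,cv2.COLOR_RGB2HSV);m=cv2.inRange(h,(100,120,60),(125,255,255))
    k,l,s,ce=cv2.connectedComponentsWithStats(m)
    for i in range(1,k):
        if s[i,4]>12:
            yy,xx=np.where(l==i);P=np.array([inv(world(c,(x,y),d,r=0)) for x,y in zip(xx,yy)]);print(c,ce[i].round(),s[i,4],np.median(P,0).round(3))
print(monitor.read_t())
```

```text
side [265. 158.] 13 [nan nan nan]
side [344. 171.] 103 [nan nan nan]
side [295. 215.] 135 [-0.067  0.088  0.073]
top [246. 238.] 96 [-0.063  0.085  0.074]
top [317. 259.] 111 [-0.063 -0.08   0.111]
8.4083
  return _methods._mean(a, axis=axis, dtype=dtype,
  ret = ret.dtype.type(ret / rcount)
```

View pics/after_side.png

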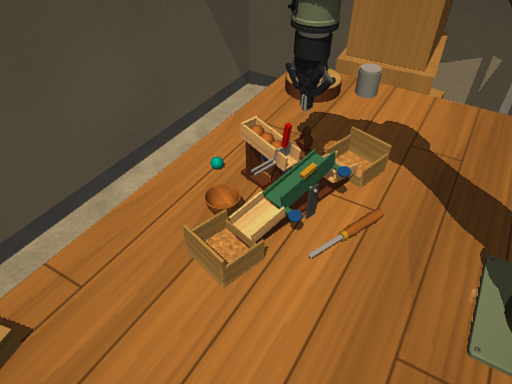

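The gate has switched: left pad at (295,215) and z 0.074, right pad at (344,171) and z 0.111. The fingertip is clear, to the right of the tab. Now I push the shutter.

Run:
```python
from h import *
z=.254
robot.movel(S(.050,-.055,z),velocity=.12)
f0=monitor.read_force()
r=robot.movel(S(.050,.050,z),velocity=.06,contact_N=8)
P=monitor.read_ee_pos();print(r,inv(P).round(4),monitor.read_force()-f0,monitor.read_t())
p,d=grab_frame('side');save('push1.png',p)
```

```text
True [0.0499 0.0382 0.2537] [-0.12981259 -3.18018597  2.2505261 ] 10.425
```

View pics/push1.png

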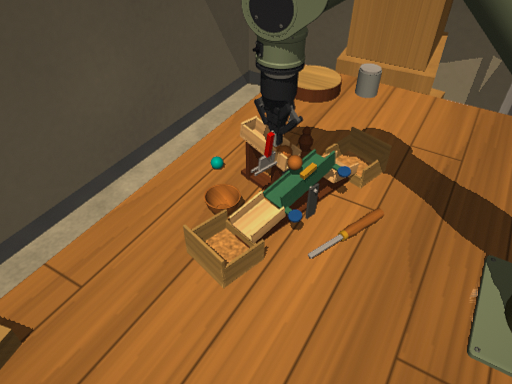

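The tab is now at (270,142), pushed fully left (tool stopped at y 0.038 against an expected 0.039), and a ball is already on the gate at (295,162). I'll back off and check.

Run:
```python
from h import *
robot.movel(S(.050,.010,.254),velocity=.1)
robot.movel(S(.050,-.03,.36),velocity=.15)
robot.move_ptp(np.array([.35,-.45,.36]),ori())
robot.sleep(2)
for c in('side','top'):
    p,d=grab_frame(c);save(f'end_{c}.png',p);
    for l in('ball1_center','shutter_tab'):print(c,l,[(round(r['conf'],2),np.round(r['location']).tolist(),inv(world(c,r['location'],d)).round(3).tolist()) for r in recognise(c,l)])
    m=((p[...,0]>110)&(p[...,1]<45)&(p[...,2]<45));yy,xx=np.where(m)
    print('red',np.median([inv(world(c,(x,y),d,r=0)) for x,y in zip(xx,yy) if d[y,x]>0],axis=0).round(3))
    a=p[90:330,130:450];save(f'end_{c}c.png',cv2.resize(a,None,fx=2.4,fy=2.4,interpolation=2))
print(monitor.read_t())
```

```text
side ball1_center []
side shutter_tab [(0.62, [266.0, 154.0], [0.053, 0.063, 0.164])]
red [0.051 0.063 0.193]
top ball1_center [(0.55, [178.0, 194.0], [-0.007, 0.276, 0.039])]
top shutter_tab [(0.55, [273.0, 187.0], [0.049, 0.059, 0.183]), (0.21, [301.0, 220.0], [0.012, -0.023, 0.095])]
red [0.048 0.056 0.218]
15.7
```

View pics/end_topc.png

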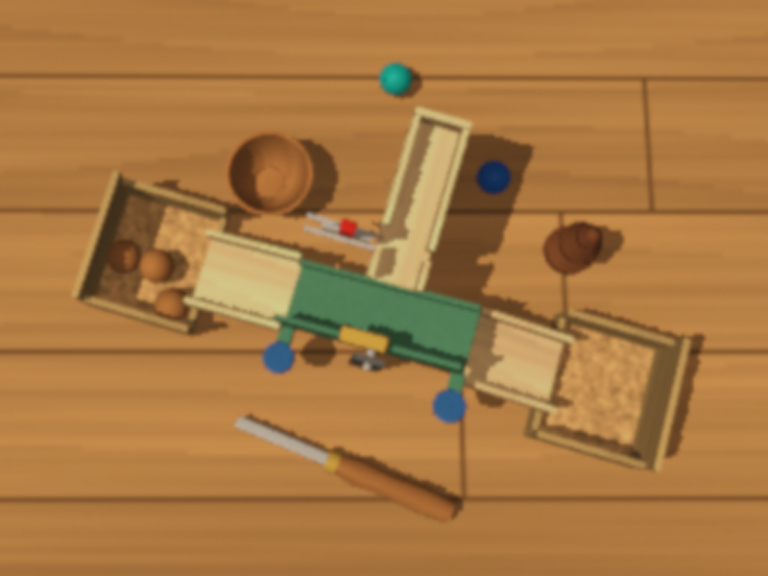

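View pics/end_sidec.png

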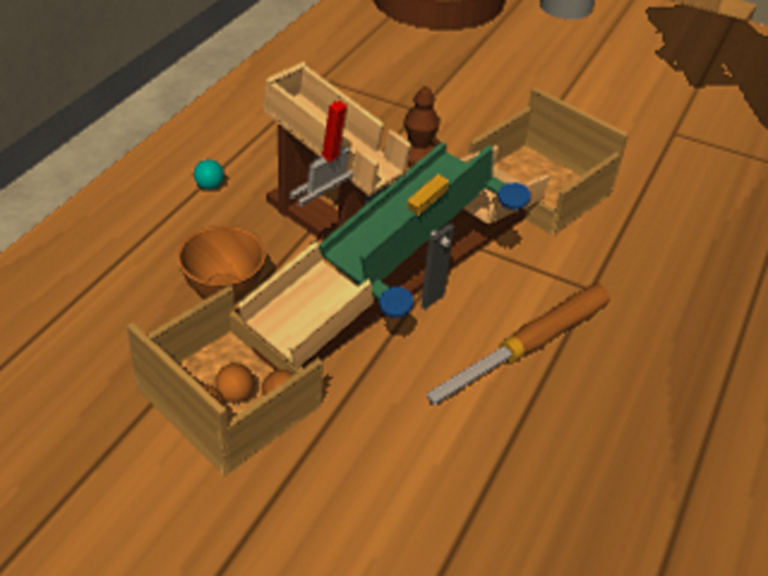

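The top view shows all three balls in the left tray, at crop pixels (122,255), (156,265) and (170,303). The lane is empty, the tab is fully left at (348,228), and the gate is tipped left. The bowl, finial and gouge are unmoved.

Run:
```python
from h import *
a,_=grab_frame('top');robot.sleep(.5);b,_=grab_frame('top')
print(np.abs(a.astype(int)-b)[150:240,150:230].max(),monitor.read_force().round(2))
robot.finish_job()
```

```text
4 [ 0.06 -0.01 -0.19]
the job is handed in; nothing more can be done
```

The job is done and handed in at about 16 s of the 45 s: all three balls lie in the left tray, with the gate and shutter left switched over.

- **Gate:** it started out feeding right, so I pressed the raised left pad down to its stop. After I lifted off, the left pad measured z 0.074 and the right 0.111, so it feeds left. The contact force read about 12 N when it stopped, above the 4 N I had set as the stop threshold.
- **Shutter:** I then pushed the red tab left to its end stop. The tab moved 53–55 mm by camera, against 55 mm for fully open.
- **Final checks:** the lane was empty, and the balls did not move between two pictures half a second apart. The arm was clear of everything. By eye, the bowl, finial, gouge and look-alike balls are where they were.
- **Disagreements:** the network found only one ball in the last top view and none in the side view. I confirmed all three by eye in the top picture. The network's early pad positions were also off, so I located the pads by colour and depth instead.

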